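Pack the bearing puller set into its case and latch it

ROBOT

A 6-joint arm with a two-finger parallel gripper is mounted at the origin on the work surface. World frame = base frame: x ahead of the robot, y to its left, z up, the work surface at z = 0. Lengths are in mm, angles in rad, forces in N, time in s.
With the tool pointing down it reaches from about 325 to 875 mm from the base axis. Payload 4.4 kg.
Tool frame: the origin (TCP) lies on the centre line of the jaws, within the pads' length; the fingertips stand ahead of it and the grasp point (between the pads) lies 6 mm ahead of it (ctrl.tcp_to_tips is the z of the fingertips in the tool frame, in mm); z points along the fingers, y is the line along which they close (so a half turn about z gives the same grasp; the last joint's range is limited). The gripper opens to 85 mm and grips with 20 to 120 N. Pads are 22 mm wide; open, the fingers measure 114 mm over their backs; the gripper's body (76 mm by 85 mm) begins 54 mm behind the grasp point. The pads swing forward as they close: fully open they stand 13 mm farther back than shut.
Start: joints at [1.198, 0.207, 1.542, -0, 1.393, -0.15], TCP at [127.063, 560.788, 256.282] pointing down, gripper open.
Joint ranges: [-2.73, 2.73], [-0.86, 2.22], [0.23, 2.46], [-1.11, 4.25], [0.08, 2.63], [-2.82, 2.82]. Speed limits (rad/s): [2.79, 2.79, 3.14, 3.14, 3.14, 3.14].

INTERFACE

Orientations are given as a 3x3 rotation matrix whose columns are the frame's x, y, z axes.
In Python, from plant import ctrl, sensors, optics gives the robot as it stands. Calls block until the motion is done:
- ctrl.move_ptp(position, orientation): joint-space move of the TCP to a pose.
- ctrl.move_l(position, rot=None, vel=150, threshold=None): straight line of the TCP; rot=None keeps the orientation; vel is the mean speed in mm/s. With threshold (N) it stops when the force on the tool has changed by that much, and returns True; else False.
- ctrl.set_joints(angles): joint-space move.
- ctrl.gripper_to(opening, force=None): finger opening in mm; force is the grip in N (None keeps the last); returns when the fingers have stopped.
- ctrl.hold(seconds).
- ctrl.solve_ik(position, orientation): joint angles nearest the present ones, or None.
- sensors.read_state(): the state.
- optics.grab_frame(name): name is "scene" or "top" or "wrist"; returns (picture, depth): 384x512x3 uint8, red, green, blue; 384x512 float32, mm along the optical axis (not along the pixel's ray), 0 where there is no reading.
- optics.camera_params(name): a dict with "mtx" (3x3 intrinsics, pixels), "R" (3x3) and "t" (3): a world point X has camera coordinates R X + t; the wrist camera has in their place "T_tool_cam" (4x4, takes a point from camera to tool coordinates, whose origin is the TCP and whose axes are the flange's). Camera axes: x right, y down, z forward; pixel columns grow to the right and rows downward; lengths in mm; the calibration is good to about 2 mm. A picture is of the moment at which its call begins: read the wrist's pose just before it. camera_params takes no time and is no camera call.
A pose or a line that the arm cannot do raises ctrl.MotionError and nothing moves.
- ctrl.finish_job(): hands the job in; it is judged then, once.
The state is a dict: "t": time; "q": joint angles; "qvel": joint speeds; "tau": joint torques, N m; "eef_pos": TCP position; "eef_rot": TCP orientation; "force": force on the tool from outside, world axes, zero at the start; "wrist_torque": the same for the moment, N m; "grip_width": finger opening in mm; "grasp_force": force on a finger pad.
Only numpy, scipy, OpenCV 4.12 (cv2) and the standard library are available. Lean on these libraries where they do the work, as an engineer would, in place of code of your own. Each camera call takes 0.05 s, during which the arm holds its last target. There are 200 camera calls.

TASK

Put the puller set away: turn both turnbuttons off the lid, open the red case, lay every hooked jaw in its wide compartment and every short two-eyed link in its narrow one, then close the lid fully and turn both turnbuttons all the way back across it. There may be two or three jaws and one or two links; leave the spray can, the oil bottle and the wrench where they are.

Things in the scene. Friction and masses are not known exactly. Their poses are not given: they have to be found in the camera images.
- case: red case fixed to the bench, front = -x. Origin under the centre of its 180 (x) x 305 (y) mm footprint; y left, z up. Tray at x -50 to 90: walls 5 thick, 50 high, floor 6; divider 5 thick, 46 high, at y -27.5, front to back. In front (x -90 to -50) two solid shoulders 50 high, |y| 60 to 152.5, bear the turnbuttons; open gap 120 wide between them, under the lid tab.
- wide_floor (a point): centre of the floor of the wide (left, +y) compartment: 130 (x) x 170 (y) mm inside, 44 deep. Axes as the case.
- narrow_floor (a point): centre of the floor of the narrow (right, -y) compartment: 130 (x) x 120 (y) mm inside, 44 deep. Axes as the case.
- hinge (a point): middle of the lid's hinge line, fixed to the case at x = 90, z = 50.5 mm; the line runs along the case's y. Axes as the case.
- lid (a joint): the case lid, a red plate 140 x 305 x 8 mm lying on the walls (top 58.5 above the bench, raised panel to 60.5), hinged at the back, 250 g. Rad: 0 = shut, grows as it opens, 2.0 = fully open, leaning back. Stiff hinge (0.22 Nm): it stays at any angle where it is left, so it must be brought or pressed right down.
- lid_tab (a point): grip point on the lid's steel pull tab (mid width and thickness), 168 mm from the hinge line, 55.5 above the bench when shut. Tab 22 wide (y), 10 thick, in the lid's plane, from 140 to 185 from the hinge, at mid front edge. Pinched by its sides (fingers closing along case y) from above, it can pivot between the fingers as the lid swings. Axes turn with the lid.
- latch_left (a joint): left (+y) steel turnbutton, rad, 0 to 1.571: 0 = bar along the case front, long end outwards (+y of the case), clear of the lid; 1.571 = long end straight back (case +x) over the lid's front edge, holding it down. From 0 it turns clockwise from above. It blocks the lid above about 0.45; 4 mm play over a shut lid. Starts at 1.25 to 1.55; stays where it is left (0.05 Nm).
- latch_right (a joint): right (-y) steel turnbutton, rad, 0 to 1.571: 0 = bar along the case front, long end outwards (-y of the case), clear of the lid; 1.571 = long end straight back (case +x) over the lid's front edge, holding it down. From 0 it turns anticlockwise from above. It blocks the lid above about 0.45; 4 mm play over a shut lid. Starts at 1.25 to 1.55; stays where it is left (0.05 Nm).
- latch_left_fin (a point): top of the left turnbutton's fin, on its upright pivot (case x -72, y 110), 98 mm above the bench. Fin 10 thick, 30 long, 30 high, in line with the bar below it, centred on the pivot. Bar 14 wide, 6 thick, underside 62 above the bench, reaching 38 to its long end (+y of this point) and 14 to the other. Site y runs along bar and fin, z up.
- latch_right_fin (a point): top of the right turnbutton's fin, on its upright pivot (case x -72, y -110), 98 mm above the bench. Fin 10 thick, 30 long, 30 high, in line with the bar below it, centred on the pivot. Bar 14 wide, 6 thick, underside 62 above the bench, reaching 38 to its long end (-y of this point) and 14 to the other. Site y runs along bar and fin, z up.
- jaw1: puller jaw: black steel bar 96 long x 16 wide x 16 thick mm, lying flat, with a hook at one end (a stub 14 long standing out 12 more to the side). Origin at the centre of the bar, 8 above the bench as it lies; x along the bar to the hooked end, y to the hook's side, z up as it lies. 140 to 260 g. Belongs in the wide compartment. May be absent (None).
- jaw2: puller jaw: black steel bar 96 long x 16 wide x 16 thick mm, lying flat, with a hook at one end (a stub 14 long standing out 12 more to the side). Origin at the centre of the bar, 8 above the bench as it lies; x along the bar to the hooked end, y to the hook's side, z up as it lies. 140 to 260 g. Belongs in the wide compartment. May be absent (None).
- jaw3: puller jaw: black steel bar 96 long x 16 wide x 16 thick mm, lying flat, with a hook at one end (a stub 14 long standing out 12 more to the side). Origin at the centre of the bar, 8 above the bench as it lies; x along the bar to the hooked end, y to the hook's side, z up as it lies. 140 to 260 g. Belongs in the wide compartment. May be absent (None).
- link1: puller link: bright steel flat bar 58 long x 22 wide x 14 thick mm with two dark eyes, no hook, lying flat. Origin at its centre, 7 above the bench as it lies; x along it, z up. 90 to 170 g. Belongs in the narrow compartment. May be absent (None).
- link2: puller link: bright steel flat bar 58 long x 22 wide x 14 thick mm with two dark eyes, no hook, lying flat. Origin at its centre, 7 above the bench as it lies; x along it, z up. 90 to 170 g. Belongs in the narrow compartment. May be absent (None).
- spray_can: bystander: white spray can with a yellow label, 66 dia x 190 mm, standing; origin under its centre. Leave it alone.
- oil_bottle: bystander: black oil bottle with a red cap, 72 dia x 200 mm, standing; origin under its centre. Leave it alone.
- wrench: bystander: open-ended wrench 180 mm long lying on the bench to the left of the parts; origin under its middle. Leave it alone.
Not all that is in view belongs to the job. Leave any pink or purple look-alike of the jaw1 alone.

How it is judged (in metres and radians):
On the way, in this order (a step that is already met when the one before it is completed fails the run):
1. both turnbuttons are off the lid and the lid is open (past 0.6 rad) (value of joint lid above 0.6 rad and value of joint each of latch_left, latch_right below 0.8 rad), for 0.2 s.
2. every jaw is in the wide compartment and every link in the narrow one, the lid still open (x of jaw1 in the frame of wide_floor between -0.065 and 0.065 m and y of jaw1 in the frame of wide_floor between -0.085 and 0.085 m and z of jaw1 in the frame of wide_floor between -0.005 and 0.036 m and x of jaw2 in the frame of wide_floor between -0.065 and 0.065 m and y of jaw2 in the frame of wide_floor between -0.085 and 0.085 m and z of jaw2 in the frame of wide_floor between -0.005 and 0.036 m and x of jaw3 in the frame of wide_floor between -0.065 and 0.065 m and y of jaw3 in the frame of wide_floor between -0.085 and 0.085 m and z of jaw3 in the frame of wide_floor between -0.005 and 0.036 m and x of link1 in the frame of narrow_floor between -0.065 and 0.065 m and y of link1 in the frame of narrow_floor between -0.06 and 0.06 m and z of link1 in the frame of narrow_floor between -0.005 and 0.036 m and x of link2 in the frame of narrow_floor between -0.065 and 0.065 m and y of link2 in the frame of narrow_floor between -0.06 and 0.06 m and z of link2 in the frame of narrow_floor between -0.005 and 0.036 m and value of joint lid above 0.4 rad), for 0.2 s.
3. the lid is shut (value of joint lid below 0.05 rad), for 0.2 s.
At the end, for the whole second after the job is handed in: every jaw present lies in the wide compartment and every link present in the narrow one (its centre within the compartment's walls and under 36 mm above the floor), at rest; the lid is shut to within 0.05 rad and both turnbuttons are across it at more than 1.25 rad (x of jaw1 in the frame of wide_floor between -0.065 and 0.065 m and y of jaw1 in the frame of wide_floor between -0.085 and 0.085 m and z of jaw1 in the frame of wide_floor between -0.005 and 0.036 m and x of jaw2 in the frame of wide_floor between -0.065 and 0.065 m and y of jaw2 in the frame of wide_floor between -0.085 and 0.085 m and z of jaw2 in the frame of wide_floor between -0.005 and 0.036 m and x of jaw3 in the frame of wide_floor between -0.065 and 0.065 m and y of jaw3 in the frame of wide_floor between -0.085 and 0.085 m and z of jaw3 in the frame of wide_floor between -0.005 and 0.036 m and x of link1 in the frame of narrow_floor between -0.065 and 0.065 m and y of link1 in the frame of narrow_floor between -0.06 and 0.06 m and z of link1 in the frame of narrow_floor between -0.005 and 0.036 m and x of link2 in the frame of narrow_floor between -0.065 and 0.065 m and y of link2 in the frame of narrow_floor between -0.06 and 0.06 m and z of link2 in the frame of narrow_floor between -0.005 and 0.036 m and value of joint lid below 0.05 rad and value of joint each of latch_left, latch_right above 1.25 rad and linear speed of each of jaw1, jaw2, jaw3, link1, link2 below 0.03 m/s); the robot touches nothing.
It fails at once if the spray can is moved more than 3 cm or tipped (distance of spray_can from where it was at the start of the episode above 0.03 m or angle between spray_can's own z axis and vertical above 0.4 rad).
It fails at once if the oil bottle is moved more than 3 cm or tipped (distance of oil_bottle from where it was at the start of the episode above 0.03 m or angle between oil_bottle's own z axis and vertical above 0.4 rad).
It fails at once if the wrench is moved more than 3 cm or tipped (distance of wrench from where it was at the start of the episode above 0.03 m).
Of jaw1, jaw2, jaw3 only 2 to 3 are there at a start; the rules pass over those that are not, and their reading is None.
Of link1, link2 only 1 to 2 are there at a start; the rules pass over those that are not, and their reading is None.
At some moment in a run one of jaw1, jaw2, jaw3, link1, link2 may be knocked a few centimetres aside while the robot is not near it.
Once in a run the grip may slacken for a moment while it holds something.
It also fails if it takes over 210 s, if anything falls off the work surface, if the arm or the gripper's body presses on something with over 40 N, if the wrist force passes 120 N, or if a joint passes its speed limit or range.

## Working session

There is one attempt and no reset: what is moved stays moved. The work goes in short steps, each a Python script; the robot and the scene stay as the last script left them, time stands still between calls to the robot, and variables do not carry over. Pictures are saved under pics/ and viewed, at most 14 in all, crops included, and the job is handed in when it is done.

```bash
ls; mkdir -p pics; python3 - <<'E'
from plant import ctrl,sensors,optics
import cv2,numpy as np
for n in("scene","top"):
    p,d=optics.grab_frame(n); cv2.imwrite(f"pics/{n}0.png",p[:,:,::-1]); np.savez(f"{n}0.npz",p=p,d=d)
    c=optics.camera_params(n); print(n,c["mtx"].round(1).tolist(),(-c["R"].T@c["t"]).round(0),c["R"].round(3).tolist())
print(optics.camera_params("wrist")["T_tool_cam"].round(2).tolist(),ctrl.tcp_to_tips,sensors.read_state())
E
```

```text
pics
scene [[401.8, 0.0, 260.1], [0.0, 401.8, 188.2], [0.0, 0.0, 1.0]] [1172. -639.  941.] [[0.67, 0.742, 0.001], [0.5, -0.45, -0.739], [-0.548, 0.496, -0.673]]
top [[353.7, 0.0, 256.6], [0.0, 353.7, 194.1], [0.0, 0.0, 1.0]] [ 347.  -10. 1120.] [[0.009, -1.0, 0.028], [-0.992, -0.013, -0.126], [0.126, -0.026, -0.992]]
[[0.0, -0.96, -0.27, 69.02], [1.0, 0.0, -0.0, -0.15], [0.0, -0.27, 0.96, -118.23], [0.0, 0.0, 0.0, 1.0]] 25.0 {'t': 0.1, 'q': array([ 1.19750245e+00,  2.07429014e-01,  1.54285877e+00, -4.11910129e-05,
        1.39352002e+00, -1.50517727e-01]), 'qvel': array([ 0.00076764, -0.00056863, -0.00242124, -0.0007638 ,  0.00093813,
        0.00196561]), 'tau': array([-1.18769789e-03, -3.84086430e+01, -2.92549574e+01, -2.94181445e-04,
        4.72905624e-03, -2.27742424e-05]), 'eef_pos': array([126.82783354, 560.1597761 , 255.16571969]), 'eef_rot': array([[-9.75289354e-01,  2.20930040e-01, -7.70076298e-04],
       [ 2.20931189e-01,  9.75287186e-01, -2.07737822e-03],
       [ 2.92090292e-04, -2.19617874e-03, -9.99997546e-01]]), 'force': array([ 0.34782266, -0.61177557,  0.03961471]), 'wrist_torque': array([ 0.00859378, -0.03380321, -0.0874153 ]), 'grasp_force': 0.0, 'grip_width': 85.16970499213991}
```

View pics/top0.png

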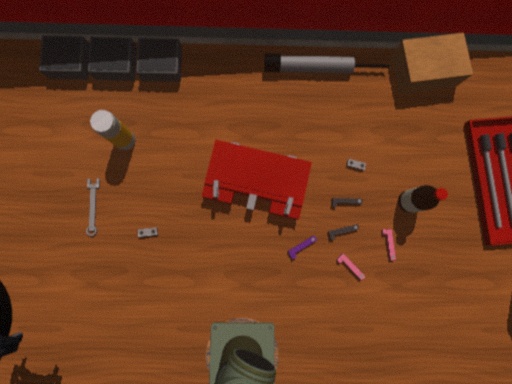

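View pics/scene0.png

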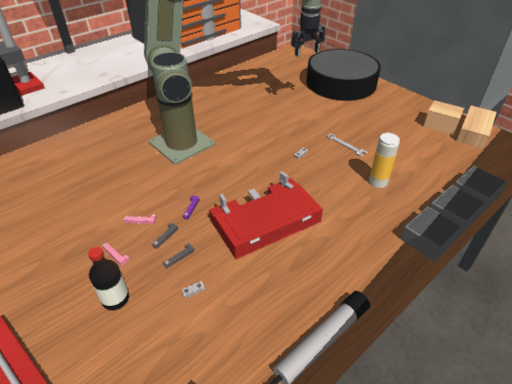

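```bash
cat > h.py <<'E'
from plant import ctrl,sensors,optics
import cv2,numpy as np
def pose(name,st=None):
    c=optics.camera_params(name); K=c["mtx"]
    if name!="wrist": return K,c["R"].T,-c["R"].T@c["t"]
    T=c["T_tool_cam"]; Rt=st["eef_rot"]
    return K,Rt@T[:3,:3],st["eef_pos"]+Rt@T[:3,3]
def ray(uv,z,P):
    K,Rw,o=P; uv=np.atleast_2d(np.asarray(uv,float))
    d=(Rw@np.linalg.inv(K)@np.c_[uv,np.ones(len(uv))].T).T
    return o+d*((z-o[2])/d[:,2])[:,None]
def grab(name):
    st=sensors.read_state(); p,d=optics.grab_frame(name); return p,d,pose(name,st)
def down(yaw):
    """tool down, closing line (tool y) at angle yaw in the world"""
    y=np.array([np.cos(yaw),np.sin(yaw),0]); z=np.array([0,0,-1.]); return np.c_[np.cross(y,z),y,z]
def best(yaw,pos):
    """of yaw and yaw+pi, the one with the last joint nearest mid range"""
    c=[]
    for a in(yaw,yaw+np.pi):
        q=ctrl.solve_ik(np.array(pos,float),down(a))
        if q is not None: c.append((abs(q[5]),a))
    return down(min(c)[1])
E
python3 - <<'E'
from h import *
z=np.load("top0.npz");p=z["p"];P=pose("top")
hsv=cv2.cvtColor(p,cv2.COLOR_RGB2HSV)
print(ray([[347,203],[343,232]],16,P).round(0),ray([[356,165],[148,233]],14,P).round(0),ray([[302,247],[351,267],[391,245],[92,207]],10,P).round(0))
print("lidcorners",ray([[217,142],[310,158]],58,P).round(0), "front",ray([[206,200],[304,216]],50,P).round(0))
print("fins",ray([[215,190],[289,206]],98,P).round(0),"bottle,can",ray([[410,203],[125,143]],20,P).round(0))
for n in["case"]:
    c=cv2.resize(p[125:285,130:420],None,fx=2.7,fy=2.7,interpolation=2); cv2.imwrite("pics/c1.png",c[:,:,::-1])
E
```

```text
[[ 463. -325.   16.]
 [ 372. -310.   16.]] [[ 586. -357.   14.]
 [ 363.  295.   14.]] [[ 324. -182.   10.]
 [ 264. -334.   10.]
 [ 333. -463.   10.]
 [ 442.  473.   10.]]
lidcorners [[ 642.   86.   58.]
 [ 597. -201.   58.]] front [[ 463.  115.   50.]
 [ 418. -183.   50.]]
fins [[ 488.   84.   98.]
 [ 444. -131.   98.]] bottle,can [[ 465. -524.   20.]
 [ 645.  379.   20.]]
```

View pics/c1.png

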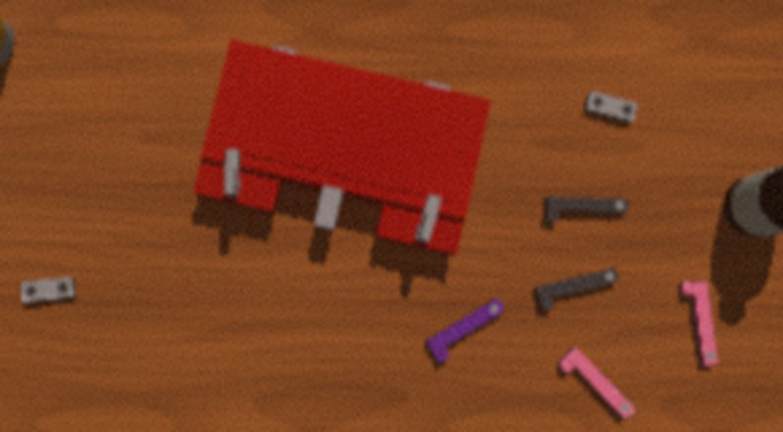

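```bash
python3 - <<'E'
from h import *
print(optics.camera_params("wrist")["mtx"][0,0])
pos=np.array([500,-40,370.]); R=best(np.pi/2-0.202,pos); print(R.round(2))
ctrl.move_ptp(pos,R); ctrl.hold(.3)
p,d,P=grab("wrist"); np.savez("w1.npz",p=p,d=d,K=P[0],R=P[1],o=P[2])
cv2.imwrite("pics/w1.png",p[:,:,::-1]);print(sensors.read_state()["t"])
E
```

```text
284.02594547619066
[[ 0.98 -0.2   0.  ]
 [-0.2  -0.98  0.  ]
 [ 0.    0.   -1.  ]]
2.9833
```

View pics/w1.png

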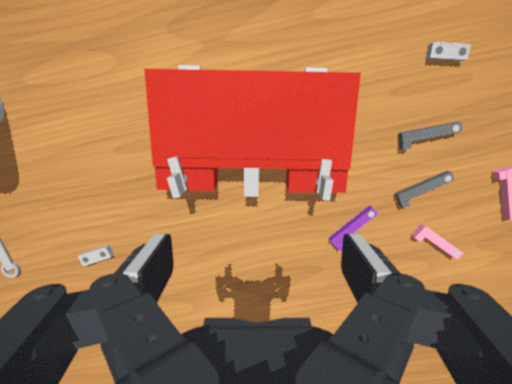

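```bash
cat >> h.py <<'E'
def cloud(d,P):
    K,Rw,o=P; v,u=np.mgrid[:d.shape[0],:d.shape[1]]
    c=np.stack([(u-K[0,2])/K[0,0]*d,(v-K[1,2])/K[1,1]*d,d],-1)
    X=c@Rw.T+o; X[d<=0]=np.nan; return X
E
python3 - <<'E'
from h import *
z=np.load("w1.npz");p=z["p"];d=z["d"];P=(z["K"],z["R"],z["o"])
X=cloud(d,P); h=cv2.cvtColor(p,cv2.COLOR_RGB2HSV)
red=((h[...,0]<5)|(h[...,0]>175))&(h[...,1]>180)&(h[...,2]>80)
box=np.zeros_like(red);box[60:200,140:365]=1
r=red&box
print("lid z",np.nanpercentile(X[r][:,2],[5,25,50,75,95]).round(1))
q=X[r&(X[...,2]>40)&(X[...,2]<70)][:,:2].astype(np.float32)
print("case rect",cv2.minAreaRect(q)); rc=cv2.boxPoints(cv2.minAreaRect(q));print(rc.round(1))
# lid corners from rays of the red outline at 58.5
bench=X[300:320,20:30];print("bench z",np.nanmedian(X[20:50,20:140,2]))
for n,(u0,u1) in dict(L=(160,200),R=(305,345)).items():
    m=np.zeros_like(red);m[150:205,u0:u1]=1
    m=m&(h[...,1]<90)
    f=X[m&(X[...,2]>90)]; b=X[m&(X[...,2]>58)&(X[...,2]<75)]
    for nm,g in(("fin",f),("bar",b)):
        if len(g)>4:
            (c,s,a)=cv2.minAreaRect(g[:,:2].astype(np.float32)); print(n,nm,len(g),np.round(c,1),np.round(s,1),round(a,1),g[:,2].max().round(1),g.mean(0).round(1))
m=(h[...,1]<70); m[:,:390]=0; m[220:]=0
m2=(h[...,1]<70); m2[:240]=0;m2[272:]=0;m2[:,:72]=0;m2[:,118:]=0
cs=list(cv2.findContours(m.astype(np.uint8),0,2)[0])+list(cv2.findContours(m2.astype(np.uint8),0,2)[0])
for c in cs:
    if cv2.contourArea(c)<80: continue
    w=ray(c[:,0],15,P)[:,:2].astype(np.float32); (cc,s,a)=cv2.minAreaRect(w)
    print("part",c[:,0].mean(0).round(0),np.round(cc,1),np.round(s,1),round(a,1))
E
```

```text
lid z [50.5 59.1 60.4 61.2 62.2]
case rect ((531.0110473632812, -38.279144287109375), (303.170166015625, 178.2775115966797), 77.4535903930664)
[[ 411.1 -166.9]
 [ 585.1 -205.6]
 [ 651.    90.3]
 [ 476.9  129. ]]
bench z 0.40860794027133807
L fin 189 [485.2  84.7] [10.7 30.1] 89.8 100.4 [485.6  83.8  97.4]
L bar 251 [497.   84.7] [52.5 15. ] 2.5 74.7 [502.9  82.6  67.9]
R fin 183 [ 437.5 -129.6] [10.6 30.6] 71.4 100.5 [ 438.7 -129.3   97.6]
R bar 236 [ 448.3 -134.4] [18.  52.8] 71.7 74.7 [ 456.4 -133.7   67.9]
part [423. 187.] [ 376.4 -312.6] [32.7 99.1] 15.0
part [427. 134.] [ 467.8 -324.1] [101.2  29.1] 89.9
part [450.  51.] [ 590.8 -356.2] [63.9 24.1] 75.4
part [ 95. 255.] [368.9 292.8] [26.7 65.9] 6.9
```

```bash
cat >> h.py <<'E'
CO=np.array([531.,-38.3]); CY=np.deg2rad(-12.55)
cx=np.array([np.cos(CY),np.sin(CY)]); cy=np.array([-cx[1],cx[0]])
def W(x,y,z): return np.r_[CO+x*cx+y*cy,z]
def turn(side,a,b,grip=50,press=True):
    """side +1 left / -1 right; turnbutton from angle a to b"""
    c=W(-72,110*side,99); up=c+[0,0,70]
    dirang=lambda t: CY+side*(np.pi/2-t)      # direction of the long end
    q0=np.arctan2(c[1],c[0]); best_=None
    for k in(-1,1,3):
        y1,y2=dirang(a)+k*np.pi/2,dirang(b)+k*np.pi/2
        m=max(abs(q0-y1),abs(q0-y2))
        if best_ is None or m<best_[0]: best_=(m,y1,y2)
    _,y1,y2=best_
    ctrl.gripper_to(45,grip); ctrl.move_ptp(up,down(y1)); ctrl.move_l(c,vel=100)
    ctrl.gripper_to(4,grip); s=sensors.read_state(); print("fin grip",s["grip_width"],s["grasp_force"])
    n=4
    for i in range(1,n+1): ctrl.move_ptp(c,down(y1+(y2-y1)*i/n))
    s=sensors.read_state(); print("turned",s["grip_width"],s["force"].round(1),s["t"],s["q"][5])
    ctrl.gripper_to(45); ctrl.move_l(up,vel=200)
E
python3 - <<'E'
from h import *
turn(1,1.33,0.02); turn(-1,1.467,0.02)
pos=np.array([500,-40,370.]); ctrl.move_ptp(pos,down(-np.pi/2+CY)); ctrl.hold(.2)
p,d,P=grab("wrist"); np.savez("w2.npz",p=p,d=d,K=P[0],R=P[1],o=P[2])
cv2.imwrite("pics/w2.png",p[:,:,::-1]);print(sensors.read_state()["t"])
E
```

```text
fin grip 8.832208318449032 51.920435428619385
turned 8.669675424227886 [-3.1  5.2  8.1] 7.2917 0.2355762350756223
fin grip 9.215782496654823 52.009286284446716
turned 8.866177710212307 [-4.7 -0.4  9.9] 13.1833 -0.2802280915547287
15.9667
```

View pics/w2.png

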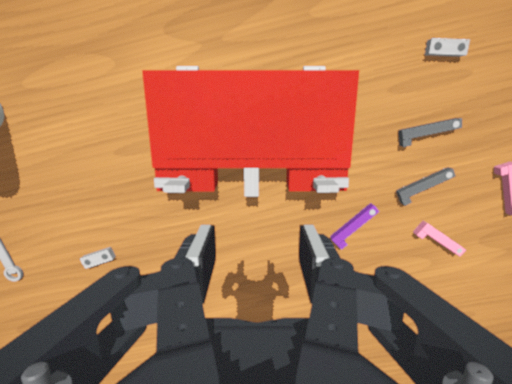

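```bash
cat >> h.py <<'E'
RP=down(np.pi/2+CY)   # camera towards the robot, closing along case y
def tab(th):          # TCP with the grasp point on the tab at lid angle th
    r,o=168,5.
    x=90-(r*np.cos(th))+o*np.sin(th); z=50.5+r*np.sin(th)+o*np.cos(th)
    return W(x,0,z+6)
E
python3 - <<'E'
from h import *
ctrl.gripper_to(50,50); ctrl.move_ptp(tab(0)+[0,0,80],RP); ctrl.move_l(tab(0),vel=120)
ctrl.gripper_to(15,50); s=sensors.read_state(); print(s["grip_width"],s["grasp_force"])
for th in np.arange(.15,1.96,.15):
    ctrl.move_l(tab(th),vel=120)
    s=sensors.read_state(); print(round(th,2),s["grip_width"].round(1),s["force"].round(1),s["t"])
ctrl.gripper_to(50); s=sensors.read_state()["eef_pos"]; ctrl.move_l(s+[0,0,90],vel=200)
p,d,P=grab("scene"); cv2.imwrite("pics/s3.png",p[:,:,::-1]); print(sensors.read_state()["t"])
E
```

```text
21.028854731000944 48.97973120212555Traceback (most recent call last):
  File "<stdin>", line 6, in <module>
AttributeError: 'float' object has no attribute 'round'
```

```bash
python3 - <<'E'
from h import *
for th in np.arange(.3,1.96,.15):
    ctrl.move_l(tab(th),vel=120)
    s=sensors.read_state(); print(round(th,2),round(s["grip_width"],1),s["force"].round(1),s["t"])
ctrl.gripper_to(50); s=sensors.read_state()["eef_pos"]; ctrl.move_l(s+[0,0,90],vel=200)
p,d,P=grab("scene"); cv2.imwrite("pics/s3.png",p[:,:,::-1]); print(sensors.read_state()["t"])
E
```

```text
0.3 20.9 [ 3.8  2.9 -1.7] 20.725
0.45 21.1 [ 1.7  3.2 -1.8] 21.0833
0.6 21.2 [-1.8  5.   0.5] 21.4417
0.75 20.9 [-0.6  4.6  0.4] 21.8
0.9 20.9 [ 0.8  5.6 -0.5] 22.1583
1.05 20.8 [ 1.5  5.4 -1.8] 22.5167
1.2 21.3 [ 1.   4.9 -2.2] 22.875
1.35 20.8 [ 0.8  4.3 -3.6] 23.2333
1.5 21.1 [ 1.1  4.9 -2. ] 23.5917
1.65 20.6 [ 0.4  4.7 -2.8] 23.95
1.8 21.3 [-0.3  5.6 -1.8] 24.3083
1.95 20.6 [-0.1  4.5 -1.4] 24.6667
25.7083
```

View pics/s3.png

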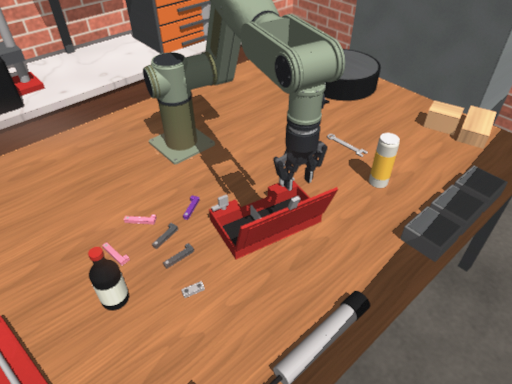

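```bash
cat >> h.py <<'E'
def find(xy,zlim=(9,25),rad=70,n=None):
    """look from above xy; returns (centre xy, long-axis angle, length, width) of the grey part there"""
    pos=np.r_[xy,240.]; ang=sensors.read_state()
    ctrl.move_ptp(pos,best(np.arctan2(xy[1],xy[0])+np.pi/2,pos)); ctrl.hold(.25)
    p,d,P=grab("wrist"); X=cloud(d,P); h=cv2.cvtColor(p,cv2.COLOR_RGB2HSV)
    if n: cv2.imwrite(f"pics/{n}.png",p[:,:,::-1])
    m=(h[...,1]<80)&(X[...,2]>zlim[0])&(X[...,2]<zlim[1])&(np.hypot(X[...,0]-xy[0],X[...,1]-xy[1])<rad)
    k,l,s,_=cv2.connectedComponentsWithStats(m.astype(np.uint8),connectivity=8)
    if k<2: return None
    g=X[l==1+np.argmax(s[1:,4])][:,:2].astype(np.float32)
    c,sz,a=cv2.minAreaRect(g); a=np.deg2rad(a)
    if sz[0]<sz[1]: sz=sz[::-1]; a+=np.pi/2
    u=np.array([np.cos(a),np.sin(a)]); v=np.array([-u[1],u[0]]); r=g-c
    vb=r[np.abs(r@u)<.25*sz[0]]@v; vb=(np.percentile(vb,3)+np.percentile(vb,97))/2
    c=np.array(c)+vb*v
    print("found",len(g),c.round(1),"ang",round(a,3),np.round(sz,1),"shift",round(float(vb),1))
    return c,a,sz
def pick(c,a,grip=80):
    c=np.r_[c,29.]; R=best(a+np.pi/2,c)
    ctrl.gripper_to(50,grip); ctrl.move_ptp(c+[0,0,90],R)
    if ctrl.move_l(c,vel=120,threshold=15): print("touched early",sensors.read_state()["eef_pos"])
    ctrl.gripper_to(5,grip); ctrl.move_l(c+[0,0,150],vel=180)
    s=sensors.read_state(); print("pick",round(s["grip_width"],1),round(s["grasp_force"],1),s["t"]); return s["grip_width"]>8
def place(x,y):
    c=W(x,y,37.)
    ctrl.move_ptp(c+[0,0,145],RP); s=sensors.read_state(); print("over",round(s["grip_width"],1),round(s["grasp_force"],1))
    if s["grip_width"]<8: print("LOST"); return False
    ctrl.move_l(c+[0,0,30],vel=200)
    t=ctrl.move_l(c,vel=60,threshold=12); s=sensors.read_state(); print("low",t,s["eef_pos"].round(1),round(s["grip_width"],1))
    ctrl.gripper_to(34); ctrl.move_l(c+[0,0,145],vel=200); print("t",sensors.read_state()["t"]); return True
E
python3 - <<'E'
from h import *
f=find(np.array([467.8,-324.]),n="j1")
if f and 90<f[2][0]<106 and pick(f[0],f[1]): place(20,60+45)
E
```

```text
found 1159 [ 473.2 -326.6] ang 1.571 [95.4 28.1] shift -5.9
pick 13.1 79.2 32.95
over 13.4 79.2
low True [572.5  59.9  36.3] 13.7
t 36.9083
```

View pics/j1.png

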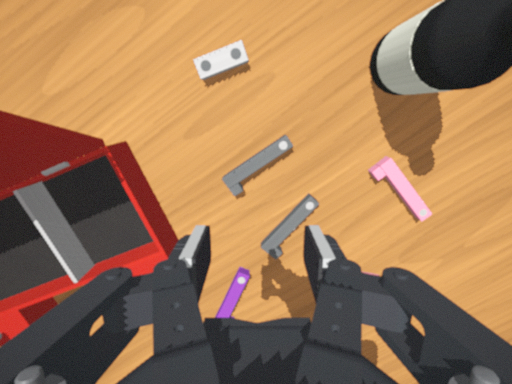

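```bash
python3 - <<'E'
from h import *
f=find(np.array([376,-312.]))
ok=f and 90<f[2][0]<106 and pick(f[0],f[1]) and place(20,60-45)
if ok:
    f=find(np.array([591,-356.]),zlim=(8,22))
    ok=f and 50<f[2][0]<66 and pick(f[0],f[1]) and place(20+32,-90)
pos=np.array([500,-40,370.]); ctrl.move_ptp(pos,down(-np.pi/2+CY)); ctrl.hold(.2)
p,d,P=grab("wrist"); cv2.imwrite("pics/w4.png",p[:,:,::-1]);print(ok,sensors.read_state()["t"])
E
```

```text
found 1117 [ 379.8 -313.4] ang 1.856 [95.7 27.6] shift -4.4
pick 13.5 78.9 44.3583
over 13.3 78.9
low True [552.9 -27.8  36.2] 13.6
t 48.1
found 854 [ 591.6 -359.6] ang 1.309 [58.1 22.6] shift -0.5
pick 19.2 79.1 55.125
over 19.0 79.2
low True [ 561.6 -137.2   36.7] 19.2
t 58.7417
True 61.75
```

View pics/w4.png

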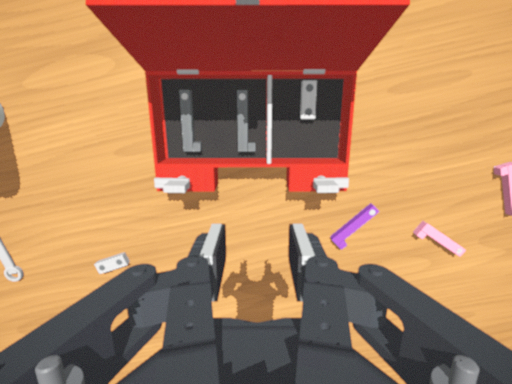

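Two jaws lie in the wide compartment (187,120 and 243,120) and a link in the narrow one (308,100). The second link has shifted to about (112,263).

```bash
python3 - <<'E'
from h import *
xy=ray([[112,263]],14,pose("wrist",sensors.read_state()))[0,:2]; print(xy)
f=find(xy,zlim=(8,22),rad=60)
ok=f and 50<f[2][0]<66 and pick(f[0],f[1]) and place(20-32,-90)
ctrl.move_ptp(np.array([400,150,330.]),RP)
p,d,P=grab("top"); cv2.imwrite("pics/t5.png",cv2.resize(p[100:300,70:430],None,fx=2.2,fy=2.2)[:,:,::-1]);print(ok,sensors.read_state()["t"])
E
```

```text
[352.28177767 270.58271145]
found 849 [350.8 275.6] ang 1.689 [57.9 22.3] shift -0.4
pick 19.4 78.4 66.95
over 19.4 78.3
low True [ 498.9 -123.2   36.2] 19.6
t 71.225
True 72.5167
```

View pics/t5.png

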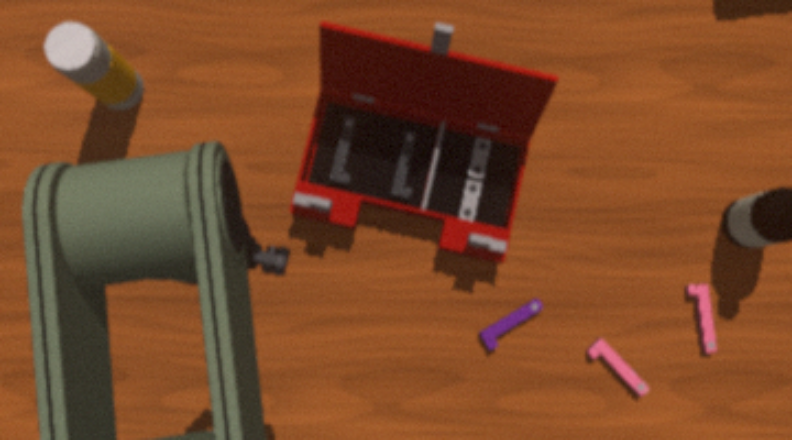

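```bash
python3 - <<'E'
from h import *
ctrl.gripper_to(50,50); ctrl.move_ptp(tab(1.95)+[0,0,90],RP); ctrl.move_l(tab(1.95),vel=120)
ctrl.gripper_to(15,50); print(sensors.read_state()["grip_width"])
for th in list(np.arange(1.8,.1,-.15))+[0.07,-0.006]:
    ctrl.move_l(tab(th),vel=120); s=sensors.read_state()
print(th,round(s["grip_width"],1),s["force"].round(1),s["t"])
ctrl.gripper_to(50); ctrl.move_l(tab(0)+[0,0,90],vel=200)
pos=np.array([500,-40,370.]); ctrl.move_ptp(pos,down(-np.pi/2+CY)); ctrl.hold(.2)
p,d,P=grab("wrist"); X=cloud(d,P)
h=cv2.cvtColor(p,cv2.COLOR_RGB2HSV); red=((h[...,0]<5)|(h[...,0]>175))&(h[...,1]>180)
D=(X[...,:2]-CO)@np.c_[cx,cy]
for a,b in((70,85),(20,40),(-45,-20)):
    m=red&(D[...,0]>a)&(D[...,0]<b)&(abs(D[...,1])<130); print(a,np.nanmedian(X[m][:,2]).round(1))
cv2.imwrite("pics/w6.png",p[:,:,::-1]);print(sensors.read_state()["t"])
E
```

```text
21.167542043422102
-0.006 20.9 [-5.   6.6 21.4] 80.2583
70 59.7
20 61.0
-45 60.3
84.15
```

View pics/w6.png

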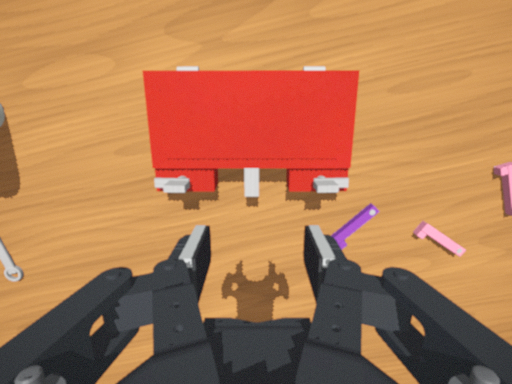

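Lid shut and level; both turnbuttons are still at 0. Turning them back across.

```bash
python3 - <<'E'
from h import *
turn(1,0.0,1.58); turn(-1,0.0,1.58)
pos=np.array([500,-40,370.]); ctrl.move_ptp(pos,down(-np.pi/2+CY)); ctrl.hold(.2)
p,d,P=grab("wrist"); X=cloud(d,P); h=cv2.cvtColor(p,cv2.COLOR_RGB2HSV)
D=(X[...,:2]-CO)@np.c_[cx,cy]
for s in(1,-1):
    m=(h[...,1]<90)&(X[...,2]>64)&(X[...,2]<110)&(np.hypot(D[...,0]+72,D[...,1]-110*s)<45)
    print(s,cv2.minAreaRect(D[m].astype(np.float32)))
cv2.imwrite("pics/w7.png",p[:,:,::-1]);print(sensors.read_state()["t"])
E
```

```text
fin grip 9.017282411975664 50.26904225349426
turned 9.02913793904219 [-4.5  1.5  7.1] 88.7 1.79556037177464
fin grip 9.10594758631088 50.19524931907654
turned 9.13539854448083 [-2.3  1.9  5. ] 94.7583 -1.8399325155266923
1 ((-59.943702697753906, 110.23892211914062), (53.20825958251953, 14.489343643188477), 0.2997392416000366)
-1 ((-59.69575119018555, -109.55541229248047), (53.17101287841797, 14.184642791748047), 0.059777967631816864)
98.7833
```

View pics/w7.png

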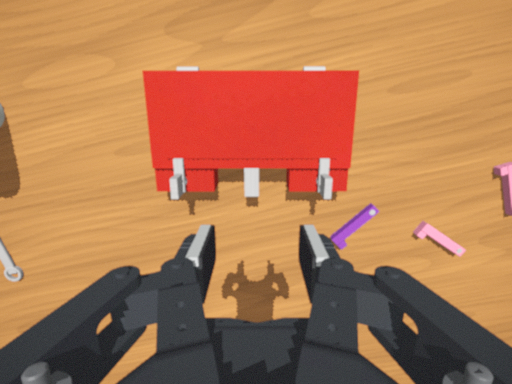

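Both turnbuttons (178,178 and 325,178) lie straight across the shut lid.

```bash
python3 -c "
from plant import ctrl
print(ctrl.finish_job())"
```

```text
the job is handed in; nothing more can be done
None
```

I handed the job in at about 99 s: two jaws are in the wide compartment and two links in the narrow one, the lid is shut, and both turnbuttons are fully across it; the hand-in returned no verdict.

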